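# Set up the telescopic lamp over the guest book

### The arm

A 6-joint arm with a two-finger parallel gripper is mounted at the origin on the work surface. World frame = base frame: x ahead of the robot, y to its left, z up, the work surface at z = 0. Lengths are in mm, angles in degrees, forces in N, time in s.
With the tool pointing down it reaches from about 325 to 925 mm from the base axis. Payload 3.1 kg.
Tool frame: the origin (TCP) lies on the mounting face of the last link; the fingertips stand 173 mm ahead of it and the grasp point (between the pads) lies 155 mm ahead of it; z points along the fingers, y is the line along which they close (so a half turn about z gives the same grasp; the last joint's range is limited). The gripper opens to 85 mm and grips with 20 to 120 N. Pads are 22 mm wide; open, the fingers measure 114 mm over their backs; the gripper's body (76 mm by 85 mm) begins 54 mm behind the grasp point. The pads swing forward as they close: fully open they stand 13 mm farther back than shut.
Start: joints at [60.149, 12.427, 92.441, -0, 75.132, -6.429], TCP at [248.427, 573.52, 404.7] pointing down, gripper open.
Joint ranges: [-157.48, 157.48], [-44.54, 120.13], [17.64, 146.25], [-64.5, 244.5], [7.68, 150.69], [-147.95, 147.95]. Speed limits (degrees/s): [159.86, 159.86, 180, 180, 180, 180].

### API

Orientations are given as [roll, pitch, yaw] about the fixed x, y, z axes, in that order (R = Rz(yaw) Ry(pitch) Rx(roll)).
In Python, from station import ctrl, fingers, cams, models, status gives the robot as it stands. Calls block until the motion is done:
- ctrl.goto(position, orientation): joint-space move of the TCP to a pose.
- ctrl.move_l(position, attitude=None, speed=150): straight line of the TCP; attitude=None keeps the orientation; speed is the mean speed in mm/s.
- ctrl.move_j(angles): joint-space move.
- fingers.grip(opening, squeeze=None): finger opening in mm; squeeze is the grip in N (None keeps the last); returns when the fingers have stopped.
- ctrl.wait(seconds).
- ctrl.solve_ik(position, orientation): joint angles nearest the present ones, or None.
- cams.get_image(name): name is "side" or "top"; returns (picture, depth): 384x512x3 uint8, red, green, blue; 384x512 float32, mm along the optical axis (not along the pixel's ray), 0 where there is no reading.
- cams.get_calibration(name): a dict with "fx", "fy", "cx", "cy" (pixels), "R" (3x3) and "t" (3): a world point X has camera coordinates R X + t. Camera axes: x right, y down, z forward; pixel columns grow to the right and rows downward; lengths in mm; the calibration is good to about 2 mm. A picture is of the moment at which its call begins. get_calibration takes no time and is no camera call.
A pose or a line that the arm cannot do raises ctrl.Unreachable and nothing moves.
- ctrl.sign_off(): hands the job in; it is judged then, once.
Trained networks look in the newest picture that a camera, given by its name, has taken for a name from the list of things; names that differ only in an ending like _2 or _b are one class to them, and where a whole thing is asked for, a point or a joint stands for the part that bears it (a point fixed in the world has none). Each returns a list of dicts, best first, with "score" (0 to 1); they miss things now and then, are a little off and sometimes report something else, mostly with a low value. They report only what shows in the picture. A call takes as long as a camera call.
- models.look_for(camera, label): "point" ([column, row] in pixels, amid what is visible of it).
- models.trace(camera, label): "region" (384x512 bool, what is visible of it) and "point" ([column, row] in pixels, amid what is visible of it).
- models.pinpoint(camera, label): "point" ([column, row] in pixels: a listed point, or the origin of a listed thing).
Readings, each from a call of its own:
- status.get_t(): time.
- status.get_joint_pos(): joint angles.
- status.get_qvel(): joint speeds.
- status.get_effort(): joint torques, N m.
- status.get_tcp_pos(): TCP position.
- status.get_ee_rot(): TCP orientation.
- status.get_wrist_force(): force on the tool from outside, world axes, zero at the start.
- status.get_moment(): the same for the moment, N m.
- status.get_grip_width(): finger opening in mm.
- status.get_grip_force(): force on a finger pad.
Only numpy, scipy, OpenCV 4.12 (cv2) and the standard library are available. Lean on these libraries where they do the work, as an engineer would, in place of code of your own. Each camera call takes 0.05 s, during which the arm holds its last target. There are 200 camera calls.

### The job

Get the guest book on the hall table ready for this evening's arrivals: first take the shell paperweight off the open book and lay it in the shallow round dish, then pull the lamp's stem up by its black knob until the orange lock button clicks out of the sleeve, so that the lamp stays up by itself. Turn the lamp's arm so that its round light head is over the middle of the guest book, and leave the lamp switched on, its white push-push switch latched in: one full press and release latches it, another lets it out again, so check that it has stayed in. Leave the dish where it stands and do not knock the candle jar or the car key about.

Things in the scene. Friction and masses are not known exactly. Their poses are not given: they have to be found in the camera images.
- shell: Spindle-shaped sea shell (terracotta and cream), 80 mm long along its x axis, 38 mm wide (y) at its thickest, 38 mm high, 90 g (varies); lies on a flat lip on the open guest book. Origin: middle of its underside. Grip it across its y axis about 15 to 20 mm above the underside, at the origin.
- guest_book: Small open guest book with a teal cover and cream pages, 216 mm (x) by 156 mm (y), 14 mm thick, fixed to the runner. Origin: centre of its underside. It lies on one side (left or right) of the lamp, the dish on the other.
- dish: Loose shallow round cream bowl, 170 mm across at the rim, 34 mm high, wall and floor about 5 mm; the shell goes inside. Origin: centre of its underside.
- lamp: Fixed base of the telescopic lamp: dark slab 185 mm (x, from -130 to +55 mm) by 110 mm (y), 32 mm high, with an upright brass sleeve of 26 mm diameter, its top 130 mm above the origin. Origin: on the sleeve's and stem's upright axis, at the base's underside. Its x axis points from the switch to the sleeve, roughly away from the robot; the sleeve's lock hole faces +x, 112 mm up.
- knob_top (a point): Centre of the top of the lamp's black knob (30 mm diameter, 50 mm high, on the stem's axis; 202 mm above the lamp's origin when down). The arm, a brass bar 12 mm wide, leaves below it, its top 59 mm below this point. Knob and arm are one piece (own x axis along the arm): they rise with the stem and swivel on it with about 0.04 N m of friction, so turning the gripped knob turns the arm.
- light_head (a point): Centre of the underside of the round white light head (90 mm diameter, 15 mm thick) at the end of the arm, 205 mm from the stem's axis.
- boom (a joint): Swivel angle of the arm, rad: 0 is along the lamp's +x axis, positive anticlockwise seen from above, limits -2.2 to 2.2; stays where it is left.
- stem (a joint): How far the stem is pulled up, m: 0 is down, 0.100 is the hard upper end stop. The lock button springs out just past 0.090; released then, the stem rests on the button at about 0.090. Unlocked, it sinks back under its own weight. Pulling up takes about 5 N.
- lock_button (a joint): How far the orange lock button (8 mm diameter) stands out, m: 0 hidden inside the sleeve, 0.005 to 0.006 clicked out of the sleeve's hole, locked.
- switch_top (a point): Centre of the top of the white push-push switch cap (28 mm diameter), 86 mm from the stem's axis along the lamp's -x. Out (lamp off, as at the start) its top is 48 mm above the lamp's origin; latched in (lamp on) about 43.5 mm. It moves straight down; a full press reaches a hard stop at 38 mm (the spring gives about 4 N there; press until some 6 N); released, it rests in the other state.
- candle: Bystander: lidded candle jar, 58 mm diameter, 75 mm high, loose, near the lamp. Origin: centre of its underside.
- car_key: Bystander: black car key fob with a steel ring, about 83 mm long, 36 mm wide, 14 mm high, loose, near the lamp's base. Origin: underside of the fob's middle.

How it is judged (in metres and radians):
On the way, in this order (a step that is already met when the one before it is completed fails the run):
1. the shell lies in the dish, let go (horizontal distance between shell and dish below 0.06 m and z of shell in the frame of dish below 0.035 m and contact force between shell and dish above 0.1 N and contact force between shell and the fingers below 0.1 N), for 0.2 s.
2. the stem is up and its lock button has clicked out (value of joint stem above 0.085 m and value of joint lock_button above 0.004 m), for 0.2 s.
At the end, for the whole second after the job is handed in: Shell at rest in the dish (within 60 mm of its centre, under 35 mm above its underside); stem up over 85 mm, lock button out over 4 mm; light head within 60 mm of the book's centre seen from above; switch latched in, its top 40 to 45.5 mm above the lamp's origin (all of step 2 and horizontal distance between shell and dish below 0.06 m and z of shell in the frame of dish below 0.035 m and contact force between shell and dish above 0.1 N and linear speed of shell below 0.02 m/s and horizontal distance between light_head and guest_book below 0.06 m and z of switch_top in the frame of lamp between 0.04 and 0.0455 m); the robot touches nothing.
It fails at once if the dish is moved more than 40 mm (distance of dish from where it was at the start of the episode above 0.04 m).
It fails at once if the candle jar or the car key is moved more than 40 mm (distance of any of candle, car_key from where it was at the start of the episode above 0.04 m).
It fails at once if the candle jar is knocked over (angle between candle's own z axis and vertical above 0.6 rad).
It also fails if it takes over 70 s, if anything falls off the work surface, if the arm or the gripper's body presses on something with over 40 N, if the wrist force passes 120 N, or if a joint passes its speed limit or range.

## Working session

There is one attempt and no reset: what is moved stays moved. The work goes in short steps, each a Python script; the robot and the scene stay as the last script left them, time stands still between calls to the robot, and variables do not carry over. Pictures are saved under pics/ and viewed, at most 10 in all, crops included, and the job is handed in when it is done.

```bash
ls; mkdir -p pics
cat > h.py <<'E'
import numpy as np, cv2
from station import ctrl, fingers, cams, models, status
def ray(cam,px):
    c=cams.get_calibration(cam);R=np.array(c["R"]);t=np.array(c["t"])
    d=R.T@np.array([(px[0]-c["cx"])/c["fx"],(px[1]-c["cy"])/c["fy"],1.]);return -R.T@t,d
def at_z(cam,px,z):
    o,d=ray(cam,px);return o+d*(z-o[2])/d[2]
def cloud(cam,depth,mask=None):
    c=cams.get_calibration(cam);R=np.array(c["R"]);t=np.array(c["t"])
    m=depth>0
    if mask is not None:m&=mask
    v,u=np.nonzero(m);z=depth[v,u]
    P=np.c_[(u-c["cx"])/c["fx"]*z,(v-c["cy"])/c["fy"]*z,z]
    return (P-t)@R
E
python3 - <<'E'
from h import *
np.set_printoptions(precision=1,suppress=True)
ims=[]
for cam in("top","side"):
    im,d=cams.get_image(cam);ims.append(im);np.save(f"d_{cam}.npy",d)
    cv2.imwrite(f"pics/{cam}0.png",cv2.resize(im[...,::-1],(768,576)))
    print(cam,ray(cam,(256,192)))
    for n in["shell","guest_book","dish","lamp","knob_top","light_head","switch_top","candle","car_key","lock_button"]:
        r=models.trace(cam,n);q=models.pinpoint(cam,n) if n!="lock_button" else []
        s=n
        if r:
            P=cloud(cam,d,r[0]["region"]);s+=f" tr {r[0]['score']:.2f} n{len(P)} med {np.median(P,0)} lo {np.percentile(P,2,0)} hi {np.percentile(P,98,0)}"
            np.save(f"m_{cam}_{n}.npy",r[0]["region"])
        if q:s+=f" pin {q[0]['score']:.2f} {np.array(q[0]['point'])} z0 {at_z(cam,q[0]['point'],0)}"
        print(s)
print(status.get_t())
E
```

```text
pics
station.py
top (array([590.2,  17.7, 883. ]), array([ 0.,  0., -1.]))
shell tr 0.95 n493 med [ 591.8 -256.4   47.6] lo [ 573.6 -291.7   23.7] hi [ 610.3 -229.2   55.8] pin 0.88 [394.8 194. ] z0 [ 594.2 -273.1    0. ]
guest_book tr 0.91 n7081 med [ 621.2 -239.5   17. ] lo [ 509.8 -322.9    6. ] hi [ 717.9 -165.5   20.3] pin 0.70 [211.4 273.1] z0 [430. 117.   0.]
dish tr 0.68 n5295 med [597.4 149.9  20.7] lo [522.   72.1   6.1] hi [673.5 222.6  37.5]
lamp tr 0.61 n7405 med [573.3 -73.7  36.8] lo [ 441.2 -132.1    4.9] hi [799.7  -9.9 204.5] pin 0.92 [297.2 208.4] z0 [565.4 -66.2   0. ]
knob_top tr 0.76 n2775 med [750.  -86.2 147.6] lo [ 557.1 -135.9  142.3] hi [805.  -54.4 205.5] pin 0.71 [308.7 216.8] z0 [547.4 -90.4   0. ]
light_head tr 0.65 n2821 med [749.6 -85.9 147.6] lo [ 557.1 -136.2  142.6] hi [804.7 -54.4 205.5] pin 0.80 [318.3  96.5] z0 [ 804.2 -114.1    0. ]
switch_top tr 0.70 n146 med [478.2 -60.1  51. ] lo [466.  -72.5  47.4] hi [490.1 -48.3  53.7] pin 0.56 [297.6 253.6] z0 [469.9 -65.9   0. ]
candle tr 0.88 n486 med [735.9 -60.8  76. ] lo [721.7 -87.8  10.1] hi [764.
[... 860 characters left out ...]
69 n1764 med [731.4 -82.6 146.7] lo [ 552.4 -139.3  136.4] hi [802.8 -56.1 204.6] pin 0.82 [241.2 211.1] z0 [647.6 124.7   0. ]
light_head tr 0.71 n1804 med [731.6 -82.4 146.6] lo [ 550.8 -139.7  133.9] hi [805.2 -52.3 204.5] pin 0.64 [327.9 215.3] z0 [860.9  16.8   0. ]
switch_top tr 0.50 n130 med [478.4 -63.4  49.3] lo [465.9 -73.9  39.6] hi [491.8 -48.3  52.5] pin 0.45 [202.7 267.3] z0 [487.1 -17.5   0. ]
candle tr 0.71 n658 med [738.8 -86.8  51.8] lo [722.8 -98.9   6.6] hi [768.3 -52.7  79.2] pin 0.79 [310.1 252.3] z0 [749.7 -78.6   0. ]
car_key tr 0.91 n348 med [419.8 114.7  14.9] lo [380.   97.2   0.1] hi [454.1 136.3  18.9] pin 0.69 [220.5 209.3] z0 [597.5 153.6   0. ]
lock_button
2.0
```

View pics/top0.png

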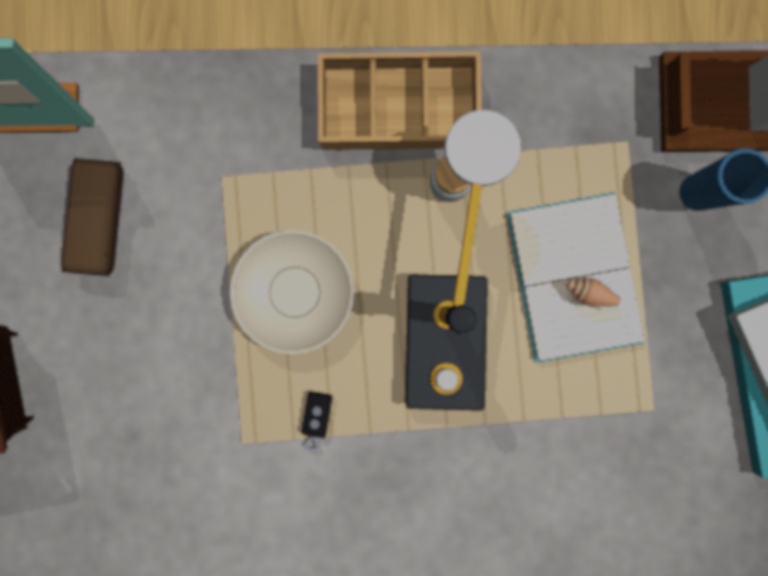

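View pics/side0.png

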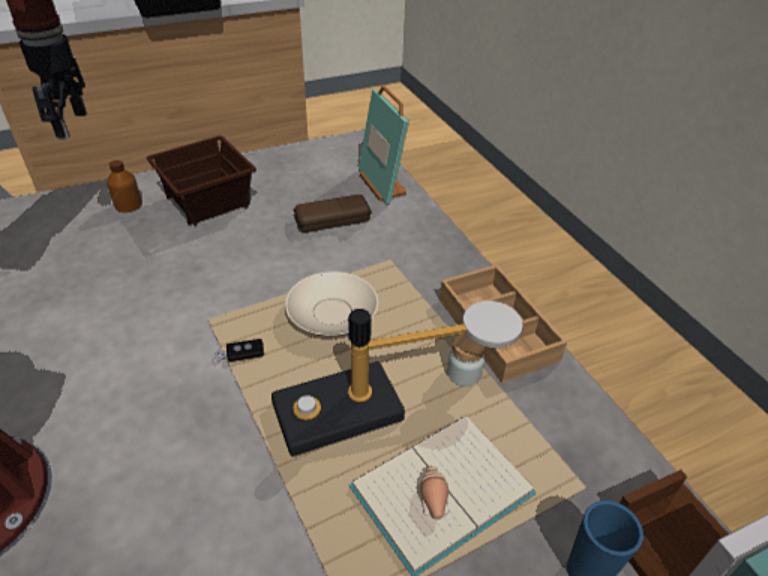

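Run:
```python
from h import *
np.set_printoptions(precision=1,suppress=True)
L=lambda c,n:cloud(c,np.load(f"d_{c}.npy"),np.load(f"m_{c}_{n}.npy"))
P=L("top","shell");p=P[P[:,2]>30][:,:2]
print("shell rect",cv2.minAreaRect(p.astype(np.float32)), "mean",p.mean(0), P[:,2].max())
P=L("side","shell");P=P[P[:,2]>25];print("side shell",cv2.minAreaRect(P[:,:2].astype(np.float32)))
P=L("top","guest_book");p=P[(P[:,2]>12)&(P[:,2]<24)][:,:2];print("book",cv2.minAreaRect(p.astype(np.float32)))
P=L("top","dish");print("dish",cv2.minEnclosingCircle(P[P[:,2]>28][:,:2].astype(np.float32)))
for c in("top","side"):
    P=L(c,"lamp");k=P[(P[:,2]>195)];print(c,"knob",cv2.minEnclosingCircle(k[:,:2].astype(np.float32)),np.median(k,0))
    P=L(c,"switch_top");k=P[P[:,2]>46];print("switch",cv2.minAreaRect(k[:,:2].astype(np.float32)),np.median(k,0))
    P=L(c,"light_head");k=P[(P[:,2]>135)&(P[:,2]<160)&(P[:,0]>690)];print("head",cv2.minEnclosingCircle(k[:,:2].astype(np.float32)),np.median(k,0))
    P=L(c,"lamp");k=P[(P[:,2]>26)&(P[:,2]<40)];print("base",cv2.minAreaRect(k[:,:2].astype(np.float32)),np.median(k,0))
```

```text
shell rect ((590.6802978515625, -260.1275634765625), (67.54571533203125, 39.83934783935547), 46.854515075683594) mean [ 592.  -257.8] 57.77476522790176
side shell ((592.4616088867188, -261.24847412109375), (70.37737274169922, 36.60658645629883), 74.40599060058594)
book ((614.44189453125, -246.6446533203125), (208.35232543945312, 148.89523315429688), 10.00029468536377)
dish ((596.815185546875, 147.4884796142578), 84.3445816040039)
top knob ((564.2899169921875, -64.3095932006836), 15.96276569366455) [565.  -64.  204.6]
switch ((477.97021484375, -60.92402267456055), (26.788766860961914, 24.077672958374023), 43.51767349243164) [478.1 -60.1  51. ]
head ((749.75537109375, -94.92086791992188), 60.540199279785156) [763.  -95.1 147.7]
base ((526.2822265625, -63.4083137512207), (110.16948699951172, 184.98724365234375), 88.02472686767578) [520.4 -56.   34.8]
side knob ((564.01220703125, -63.8972282409668), 16.737110137939453) [563.2 -66.7 203.4]
switch ((479.69061279296875, -59.94999694824219), (27.126358032226562, 26.58597755432129), 56.523101806640625) [478.7 -61.6  50. ]
head ((751.016357421875, -91.42291259765625), 61.09784698486328) [759.6 -99.7 146.6]
base ((640.4526977539062, -11.8885498046875), (451.3499450683594, 190.01187133789062), 16.61351203918457) [519.3 -76.3  34. ]
```

The top view (768 px scale) shows the shell on the book at (595,292), the dish at (292,292), the knob at (462,319) and the switch at (447,379). The light head is at (483,147), with the candle beside it at (450,180), and the key is at (316,415). The side view agrees with this.

Run:
```python
from h import *
np.set_printoptions(precision=1,suppress=True)
L=lambda c,n:cloud(c,np.load(f"d_{c}.npy"),np.load(f"m_{c}_{n}.npy"))
for c in("top","side"):
    P=L(c,"shell");p=P[P[:,2]>21][:,:2]
    m=p.mean(0);w,v=np.linalg.eigh(np.cov(p.T));a=v[:,1];a*=np.sign(a[1])
    s=(p-m)@a;n=(p-m)@v[:,0]
    print(c,"yaw",np.degrees(np.arctan2(a[1],a[0])),"len",s.min(),s.max(),"ctr",m+a*(s.min()+s.max())/2,"w",n.min(),n.max())
m=np.load("m_top_shell.npy").astype(np.uint8);r=cv2.minAreaRect(np.argwhere(m)[:,::-1].astype(np.float32));print(r,at_z("top",r[0],35))
print(status.get_ee_rot(),status.get_tcp_pos())
for nm,p,ys in[("sh",(592,-262),(71,-109)),("dish",(597,147),(0,90,-90,180)),("knob",(564.2,-64.1),(-90,-60,0,25,60,90,120,150,180))]:
  for y in ys:
    for z in(185,450): 
        q=ctrl.solve_ik((*p,z),(180,0,y));print(nm,y,z,None if q is None else np.array(q))
```

```text
top yaw 69.6303208256598 len -40.02750154921581 32.93657714282382 ctr [ 590.4 -261.1] w -19.95830723410486 17.03109595299697
side yaw 68.94662490238481 len -29.82368505994174 40.98328869457273 ctr [ 590.6 -260.6] w -20.524897516265476 16.804420081147114
((395.47735595703125, 195.0633544921875), (36.99699783325195, 18.22943115234375), 19.653823852539062) [ 591.9 -262.9   35. ]
[-180.     0.   156.6] [248.4 573.5 404.7]
sh 71 185 [-30.1  29.6  95.8  -0.   54.6 -11.1]
sh 71 450 [-30.1  13.3  86.5   0.   80.2 -11.1]
sh -109 185 None
sh -109 450 None
dish 0 185 [  7.3  26.5 100.6  -0.   52.9  97.3]
dish 0 450 [ 7.3  9.3 91.2 -0.  79.5 97.3]
dish 90 185 [  7.3  26.5 100.6  -0.   52.9   7.3]
dish 90 450 [ 7.3  9.3 91.2 -0.  79.5  7.3]
dish -90 185 None
dish -90 450 None
dish 180 185 [  7.3  26.5 100.6   0.   52.9 -82.7]
dish 180 450 [  7.3   9.3  91.2   0.   79.5 -82.7]
knob -90 185 None
knob -90 450 None
knob -60 185 [-13.6  22.  107.2  -0.   50.8 136.4]
knob -60 450 [-13.6   3.5  97.5  -0.   79.  136.4]
knob 0 185 [-13.6  22.  107.2  -0.   50.8  76.4]
knob 0 450 [-13.6   3.5  97.5  -0.   79.   76.4]
knob 25 185 [-13.6  22.  107.2  -0.   50.8  51.4]
knob 25 450 [-13.6   3.5  97.5  -0.   79.   51.4]
knob 60 185 [-13.6  22.  107.2  -0.   50.8  16.4]
knob 60 450 [-13.6   3.5  97.5  -0.   79.   16.4]
knob 90 185 [-13.6  22.  107.2  -0.   50.8 -13.6]
knob 90 450 [-13.6   3.5  97.5   0.   79.  -13.6]
knob 120 185 [-13.6  22.  107.2   0.   50.8 -43.6]
knob 120 450 [-13.6   3.5  97.5   0.   79.  -43.6]
knob 150 185 [-13.6  22.  107.2   0.   50.8 -73.6]
knob 150 450 [-13.6   3.5  97.5   0.   79.  -73.6]
knob 180 185 [ -13.6   22.   107.2    0.    50.8 -103.6]
knob 180 450 [ -13.6    3.5   97.5    0.    79.  -103.6]
```

Run:
```python
from h import *
o=(180,0,69.5)
ctrl.goto((591,-261,450),o); fingers.grip(65,30)
ctrl.move_l((591,-261,250),speed=250); ctrl.move_l((591,-261,192),speed=80)
print("f",status.get_wrist_force())
fingers.grip(0,30); print(status.get_grip_width(),status.get_grip_force())
ctrl.move_l((591,-261,450),speed=200)
print(status.get_grip_width(),status.get_wrist_force())
ctrl.goto((597,147,450),(180,0,80))
for c in("side",):
    im,d=cams.get_image(c);cv2.imwrite("pics/side1.png",im[...,::-1])
print(status.get_t())
```

```text
f [0.02731603 0.52498367 0.44172803]
36.47758738226045 30.126385734183714
36.448951643688495 [-0.45588559 -0.25836974 -2.05934489]
10.6917
```

View pics/side1.png

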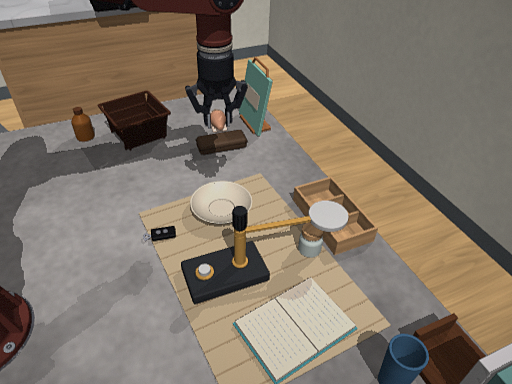

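The shell is held at (218,120) and the book is clear. Next I lower it into the dish.

Run:
```python
from h import *
ctrl.move_l((597,147,240),speed=200); ctrl.move_l((597,147,194),speed=80)
f0=status.get_wrist_force()[2]
for z in range(192,181,-2):
    ctrl.move_l((597,147,z),speed=40); f=status.get_wrist_force()[2]
    if f-f0>1: break
print(z,f0,f)
fingers.grip(54); ctrl.wait(.2); print(status.get_wrist_force())
ctrl.move_l((597,147,240),speed=120); ctrl.move_l((597,147,420),speed=250)
ctrl.goto((564.2,-64.1,420),(180,0,120)) 
ctrl.wait(.1)
im,d=cams.get_image("side");cv2.imwrite("pics/side2.png",cv2.resize(im[150:300,130:380,::-1],(750,450)))
for n in("shell","dish"):
    r=models.trace("side",n)
    if r:P=cloud("side",d,r[0]["region"]);print(n,np.median(P,0),np.percentile(P,2,0),np.percentile(P,98,0))
print(status.get_t())
```

```text
184 -0.43109104696742434 4.925234321976302
[ 0.24438144  0.16126532 -1.00996003]
shell [591.63176217 134.28697148  35.89914128] [580.77007855 112.18343575  13.02803894] [608.7895657  164.64332909  46.25486663]
dish [577.31807309 159.37010496  21.72060832] [521.42385976  73.36625994   5.86146147] [675.87430657 226.83519245  37.56145397]
17.1083
```

View pics/side2.png

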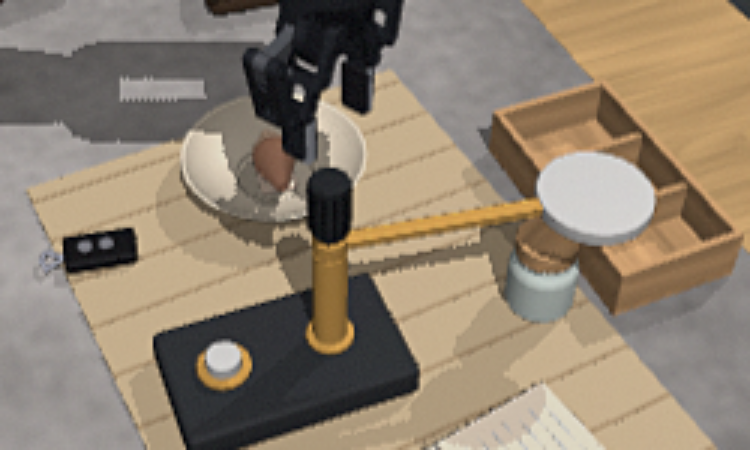

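The shell is in the dish at (272,165) in the crop. The knob is at (330,205) in the crop and is next.

Run:
```python
from h import *
x,y=564.2,-64.1
ctrl.move_l((x,y,337),speed=100); print(status.get_wrist_force())
fingers.grip(0,70); print(status.get_grip_width(),status.get_wrist_force())
ctrl.move_l((x,y,425),speed=80); print(status.get_wrist_force(),status.get_grip_width())
for z in range(427,441,2):
    ctrl.move_l((x,y,z),speed=30); f=status.get_wrist_force(); print(z,f)
    if f[2]<-20: break
ctrl.move_l((x,y,min(z,433)-3),speed=30); ctrl.wait(.2);print(status.get_wrist_force())
im,d=cams.get_image("side");cv2.imwrite("pics/side3.png",cv2.resize(im[130:300,150:380,::-1],(690,510)))
print(models.look_for("side","lock_button"),status.get_t())
```

```text
[ 0.28768682  0.37846699 -0.31202129]
28.891904993568744 [0.50411976 1.3208967  4.08287029]
[ 5.1373772   0.74519916 -3.05434671] 28.36209626855631
427 [ 4.82180503 -0.73157743 -3.87865394]
429 [ 4.62004542  0.51451776 -3.05371976]
431 [ 5.64055103  0.34918203 -2.45083967]
433 [ 5.53069256  0.77855926 -2.98969331]
435 [ 4.67768906  0.12754676 -3.53167389]
437 [ 5.60612972  0.10393318 -2.41695703]
439 [ 5.82752662  0.05405352 -4.35485031]
[ 5.97490817  0.30632478 -5.07776424]
[] 22.1833
```

View pics/side3.png

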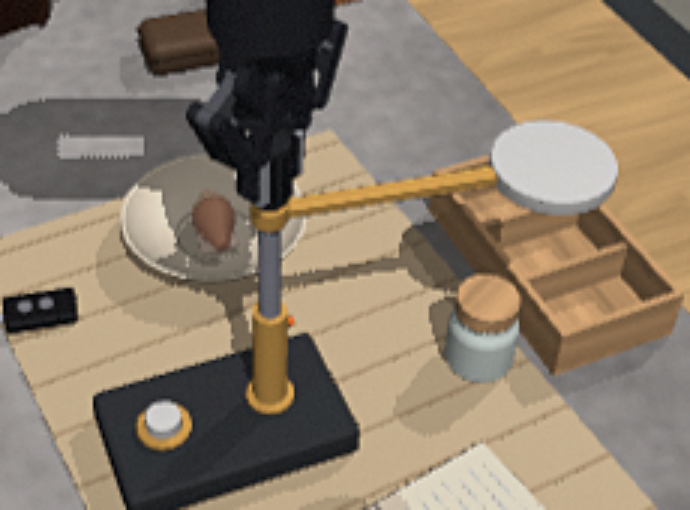

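The orange lock button is out at (290,320). Next I turn the arm, release the knob and press the switch.

Run:
```python
from h import *
np.set_printoptions(precision=1,suppress=True)
x,y,z=status.get_tcp_pos()
for yaw in(98,76,54): ctrl.move_l((x,y,z),(180,0,yaw)); print(status.get_wrist_force(),status.get_moment())
ctrl.wait(.2); fingers.grip(60); ctrl.wait(.2)
ctrl.move_l((x,y,520),speed=150)
# clear of the lamp, over the switch
ctrl.goto((400,-60.5,480),(180,0,90)); fingers.grip(0,20)
im,d=cams.get_image("top");cv2.imwrite("pics/top4.png",im[...,::-1])
for n in("light_head","guest_book","knob_top"):
    r=models.trace("top",n)
    if r:P=cloud("top",d,r[0]["region"]);print(n,np.median(P,0),np.percentile(P,2,0),np.percentile(P,98,0))
    r=models.pinpoint("top",n);print(r and (r[0],at_z("top",r[0]["point"],225)))
im,d=cams.get_image("side");cv2.imwrite("pics/side4.png",cv2.resize(im[130:,150:400,::-1],(500,508)))
print(status.get_t())
```

```text
[ 3.  -1.3 -2.4] [-0.1 -0.7 -0.1]
[ 1.3 -1.1 -2.7] [-0.2 -0.4 -0. ]
[-4.   1.4 -2.7] [-0.2  0.1 -0. ]
light_head [ 601.6 -244.7  237.8] [ 554.6 -303.1    5.5] [654.6 -53.3 295.5]
({'point': [433.8, 179.5], 'score': 0.78}, array([ 615.6, -260.8,  225. ]))
guest_book [ 621.5 -239.8   17. ] [ 509.8 -321.1    6.4] [ 717.7 -165.1   20.3]
({'point': [385.0, 180.4], 'score': 0.89}, array([ 614.8, -184. ,  225. ]))
knob_top [ 602.1 -245.1  237.9] [ 555.8 -300.2  232.1] [654.5 -53.2 295.6]
({'point': [313.4, 216.7], 'score': 0.87}, array([558.4, -70.2, 225. ]))
27.0667
```

View pics/top4.png

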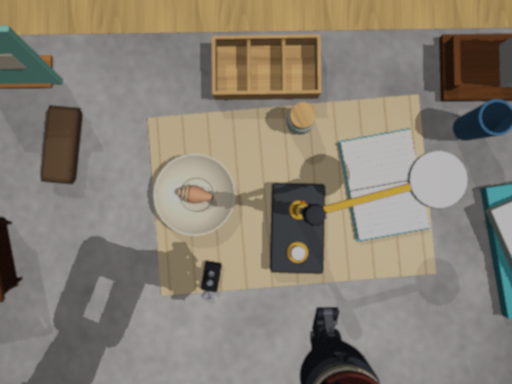

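View pics/side4.png

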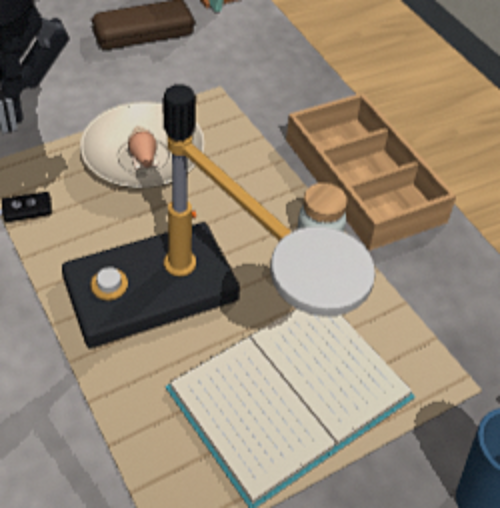

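The head is over the book at (438,180) in the top view, about 14 mm off centre. The knob sits 91 mm higher than before and the button is still out. Now the switch.

Run:
```python
from h import *
np.set_printoptions(precision=1,suppress=True)
x,y=478.7,-60.7
ctrl.goto((x,y,430),(180,0,90)); ctrl.move_l((x,y,240),speed=150)
f0=status.get_wrist_force()[2]; z=230
while z>205:
    ctrl.move_l((x,y,z),speed=30); f=status.get_wrist_force()[2]-f0; print(z,round(f,1),end="; ")
    if f>6.5: break
    z-=1 if f>1 or z<225 else 2
ctrl.wait(.1); ctrl.move_l((x,y,240),speed=60); ctrl.move_l((x,y,430),speed=200); ctrl.goto((400,-60.5,480),(180,0,90))
ctrl.wait(.2)
out=[]
for cam in("top","side"):
    im,d=cams.get_image(cam);out.append(cv2.resize(im[...,::-1],(400,300)) if cam=="top" else cv2.resize(im[180:330,150:350,::-1],(400,300)))
    r=models.trace(cam,"switch_top")
    if r:P=cloud(cam,d,r[0]["region"]);P=P[P[:,2]>36];print(cam,len(P),np.median(P,0),np.percentile(P[:,2],90))
    o=np.load(f"d_{cam}.npy");a=cloud(cam,d,np.load(f"m_{cam}_switch_top.npy"));b=cloud(cam,o,np.load(f"m_{cam}_switch_top.npy"))
    print("same mask now/before",np.median(a,0),np.median(b,0))
    r=models.trace(cam,"knob_top")
    if r:P=cloud(cam,d,r[0]["region"]);print("knob/arm",np.percentile(P[:,2],98),np.median(P,0))
cv2.imwrite("pics/end.png",np.hstack(out));print(status.get_t())
```

```text
230 0.0; 228 -1.2; 226 -0.7; 224 0.6; 223 0.4; 222 0.8; 221 1.1; 220 1.8; 219 2.1; 218 1.5; 217 2.5; 216 2.3; 215 2.5; 214 4.3; 213 11.6; top 159 [479.2 -60.6  46.3] 48.310587275816225
same mask now/before [477.6 -60.5  46.5] [478.2 -60.1  51. ]
knob/arm 295.4135055269871 [ 601.7 -244.4  237.8]
side 96 [479.2 -62.   45.3] 47.05056403123346
same mask now/before [479.2 -60.4  44.8] [478.4 -63.4  49.3]
knob/arm 294.1522836659977 [ 598.4 -244.2  236.8]
35.6833
```

View pics/end.png

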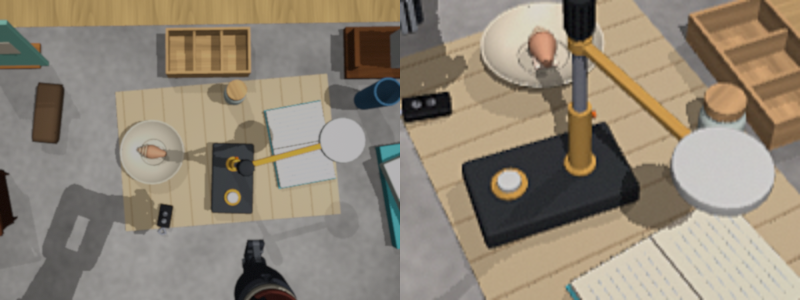

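The switch top dropped 4.5 mm and stayed down, so it is latched. The shell is in the dish at (150,152), the head is over the book at (343,140) and the button is out at (593,114). The candle and key are where they were.

```bash
python3 -c "
from h import *
print(ctrl.sign_off())"
```

```text
the job is handed in; nothing more can be done
None
```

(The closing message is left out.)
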